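# Nip a friction test block by its star-wheel adjuster

### The arm

A 6-joint arm with a two-finger parallel gripper is mounted at the origin on the work surface. World frame = base frame: x ahead of the robot, y to its left, z up, the work surface at z = 0. Lengths are in m, angles in rad, forces in N, time in s.
With the tool pointing down it reaches from about 0.275 to 0.825 m from the base axis. Payload 5.2 kg.
Tool frame: the origin (TCP) lies midway between the tips of the shut fingers; the grasp point (between the pads) lies 19 mm behind it; z points along the fingers, y is the line along which they close (so a half turn about z gives the same grasp; the last joint's range is limited). The gripper opens to 93 mm and grips with 3 to 60 N. Pads are 15 mm wide; open, the fingers measure 128 mm over their backs; the gripper's body (75 mm by 188 mm) begins 65 mm behind the grasp point.
Start: joints at [-1.47, 0.259, 1.535, -0, 1.348, -0.203], TCP at [0.165, -0.525, 0.219] pointing down, gripper open.
Joint ranges: [-3.14, 3.14], [-0.91, 2.08], [0.19, 2.58], [-1.22, 4.36], [0.22, 2.71], [-3.12, 3.12]. Speed limits (rad/s): [2.57, 2.57, 3.14, 3.14, 3.14, 3.14].

### API

Orientations are given as a 3x3 rotation matrix whose columns are the frame's x, y, z axes.
In Python, from plant import arm gives the robot as it stands.
- The arm moves only by the tool send_rows, never from a script. Its argument "commands" is a list of rows, each an object with "dp": the shift along the tool's x, y, z in m, a list of three; "yaw": the turn about the tool's z in rad. In form: [{"dp": [tx, ty, tz], "yaw": yaw}, ...]. A call has exactly 5 rows; each row is the pose to reach, as a shift and turn from the pose commanded when the call began, along the tool's axes at that moment; what a row does not reach only later rows make up. A row lasts 1/8 s, in which the tool goes at most 62.5 mm and 10.7 degrees, less where a joint would pass 70% of its speed; a pose out of reach is approached as far as the arm can. A call with a gripper value outside its range is refused whole. "claw" is the opening, from 0 (shut) to 1 (fully open), set as the call begins (left out, the last holds). The fingers move at their own pace and stop on an object; "newtons" is the grip in N (left out, the last holds). Time passes only in rows, so rows that repeat a pose let the fingers close, or fill a call up. It gives the time, the measured TCP pose, the force, the opening and the grip force at its end, in the units of the state.
- arm.get_obs(): the state, without advancing time (a new reading comes with each control period).
- arm.get_image(name): name is "scene" or "side" or "wrist"; returns a dict with "img" (480x640x3 uint8, blue, green, red), "depth" (480x640 float32, m along the optical axis (not along the pixel's ray), 0 where there is no reading), "fx", "fy", "cx", "cy" (pixels), "position" and "attitude" of the camera in the world. Camera axes: x right, y down, z forward; pixel columns grow to the right and rows downward; lengths in m; the calibration is good to about 2 mm. A picture is of the moment at which its call begins.
- arm.sign_off(): hands the job in; it is judged then, once.
The state is a dict: "clock": time; "joint_pos": joint angles; "joint_vel": joint speeds; "tau": joint torques, N m; "ee_pos": TCP position; "eef_rot": TCP orientation; "ft_force": force on the tool from outside, world axes, zero at the start; "torque": the same for the moment, N m; "grip_width": finger opening in m; "grip_force": force on a finger pad.
Only numpy, scipy, OpenCV 4.12 (cv2) and the standard library are available. Lean on these libraries where they do the work, as an engineer would, in place of code of your own. Each camera call takes 0.05 s, during which the arm holds its last target. There are 200 camera calls.

### The job

Take the red-handled adjusting bar from its wooden stand and, with its blade through the slot in the rig's blue cover, push the orange star wheel round one tooth at a time, away from the robot, until the pad grips the wooden test block firmly against the anvil; stop as soon as you feel the wheel tighten, so the block is not crushed. Then put the bar back upright in its stand. Touch the rig with the bar's blade only, never the gripper, do not touch the block yourself, work gently, and leave the bottle, beaker and burner alone.

Things in the scene. Friction and masses are not known exactly. Their poses are not given: they have to be found in the camera images.
- slot (a point): Centre of the access slot, on the top face of the rig's blue cover, 91 mm above the bench. The rig is fixed. Axes are the rig's: x along the slot, away from the robot (within 0.35 rad), y to the left, z up. The slot is 38 mm long (x), 16 mm wide (y), in a 3 mm plate; the cover measures 86 (x) x 50 (y) mm.
- star_axis (a point): Middle of the orange star wheel on its axle, which runs along the rig's y, 44 mm below the slot (does not turn with the wheel). 8 straight teeth 6 mm thick, 14 mm wide, crests at radius 36 mm, hub radius 20 mm. Start angle unknown. Pushing teeth towards the rig's +x moves the pad forward 4.7 mm a tooth (6 mm a radian), towards -x back. Friction holds it where it is left.
- sweep_start (a point): Good place for the blade's tip to begin a stroke: 14 mm before the slot's middle along x, 17 mm below the cover's top. If the blade meets a firm stop higher up it stands on a tooth crest: lift it to 3 mm below the cover's top and try 6 mm farther along +x. Lower it gently: over 18 N bruises the teeth.
- sweep_end (a point): Where a stroke ends: 14 mm past the slot's middle, same depth; the blade still clears the slot's end. A stroke turns about a tooth; then ease back 3 mm, lift, return. Pushing takes 2.5 to 3.5 N with the pad free (a brief knock as it meets a tooth) and rises once the block is pinched: stop at about 5 N (grip then 7 to 15 N). It is a stiff pinch: 7 N or more can crush it.
- rig: The whole friction test rig, fixed: aluminium base plate 110 (x) x 190 (y) x 10 mm, origin on the bench under the middle of the slot; axes as slot. Cover at its +y end, anvil at its -y end, pad and block between.
- pad: Rubber-faced steel pad, 30 mm wide and 34 mm high, on the screw of the star wheel, on the -y side of the cover. Origin in the middle of its rubber face; it moves along the rig's -y towards the block as the wheel is advanced.
- block: Wooden test block, 40 mm (rig x) by about 30 mm (rig y), 50 mm high, loose, standing on the rig's base plate between pad and anvil; origin at the centre of its underside. At the start it touches neither; roughly 7 to 13 mm of free travel, different each time, remain before it is pinched against the anvil.
- bar_grip (a point): Centre of the bar's red handle, 24 x 24 x 46 mm high; the bar stands upright, z up. Below it a 32 x 32 x 4 mm collar and a steel blade 38 mm long, 4 mm thick along the bar's x, 10 mm wide along its y. Tip 65 mm, collar's underside 27 mm below this point. Weight 0.9 N. Work with the bar's x along the slot; fingers closing along the bar's x hold it stiffest.
- bar_tip (a point): The end of the bar's blade, on its axis.
- socket (a point): Centre of the mouth of the socket in the wooden stand (80 x 80 x 60 mm, fixed to the bench), on its top face. The socket is 15 mm (x) x 19 mm (y), 48 mm deep, x and y along the stand's sides; the bar's x lies along the stand's x. The bar is home when its blade is down the socket and its collar rests flat on the stand's top.
- reagent: White plastic bottle with red cap, 52 mm across, 110 mm high, loose; origin at the centre of its underside. A bystander.
- beaker: Glass beaker, 66 mm across, 85 mm high, loose; origin at the centre of its underside. A bystander.
- burner: Gas burner with red round foot 72 mm across and steel tube, 120 mm high, loose; origin at the centre of its underside. A bystander.
Things that resemble listed ones, but are neither listed nor needed, are in the scene too. Of the things that look like the part that bears bar_grip, the middle-sized one is meant. There is more than one size of the rig; the one meant has the size given above.

How it is judged:
By the outcome, as a careful person would: the job done as asked, in the order asked, and still so for the second after the job is handed in, with the robot touching nothing.
It also fails if it takes over 67 s, if anything falls off the work surface, if the arm or the gripper's body presses on something with over 40 N, if the wrist force passes 120 N, or if a joint passes its speed limit or range.

## Working session

There is one attempt and no reset: what is moved stays moved. The work goes in short steps, Python scripts to look and compute and a tool call to move; the robot and the scene stay as the last step left them, time stands still between calls to the robot, and variables do not carry over. Pictures are saved under pics/ and viewed, at most 10 in all, crops included, and the job is handed in when it is done.

Besides the shell and the picture viewer there is one more tool, called after "Emit:" as name(argument=value, ...) on one line, values as JSON. send_rows: Moves the arm, as the interface text tells. Its arguments: {"type":"object","properties":{"commands":{"type":"array"},"claw":{"type":"number"},"newtons":{"type":"number"}},"required":["commands"]}

```bash
ls; mkdir -p pics
cat > h.py <<'E'
from plant import arm
import numpy as np, cv2
def grab(n,save=None):
    d=arm.get_image(n)
    if save: cv2.imwrite('pics/'+save,d['img'])
    np.savez('/tmp/%s.npz'%n,**{k:np.asarray(v) for k,v in d.items()})
    return d
def att(d):
    return np.array(d['attitude'])
def pts(d):
    h,w=d['depth'].shape
    u,v=np.meshgrid(np.arange(w),np.arange(h)); z=d['depth']
    c=np.stack([(u-d['cx'])/d['fx']*z,(v-d['cy'])/d['fy']*z,z],-1)
    return c@att(d).T+np.array(d['position'])
E
python3 - <<'E'
from h import *
o=arm.get_obs();print(o)
for n in('scene','side'):
    d=grab(n,n+'0.png');print(n,d['position'],d['attitude'])
E
```

```text
pics
{'clock': 0.0, 'joint_pos': array([-1.46981832e+00,  2.59350616e-01,  1.53608795e+00,  1.81760281e-05,
        1.34801217e+00, -2.02799077e-01]), 'joint_vel': array([ 0.00215333, -0.00066359,  0.00092091,  0.00023028,  0.00106955,
        0.00067571]), 'tau': array([-1.43120822e-03, -4.37305105e+01, -2.84004235e+01,  7.18432828e-02,
        4.14555520e-02, -1.30132266e-04]), 'ee_pos': array([ 0.16449164, -0.52424422,  0.21781167]), 'eef_rot': array([[ 9.54214712e-01,  2.99122476e-01, -1.69669680e-04],
       [ 2.99122268e-01, -9.54212998e-01,  1.85039888e-03],
       [ 3.91594879e-04, -1.81642981e-03, -9.99998274e-01]]), 'ft_force': array([-1.00508178,  0.66379329,  0.07752774]), 'torque': array([0.06009808, 0.04791402, 0.01574497]), 'grip_force': 0.0, 'grip_width': 0.09311819754386301}
scene [1.23647351 0.10671839 0.70356037] [[-0.0095872   0.65751351 -0.75338176]
 [ 0.99994117  0.0101265  -0.00388691]
 [ 0.00507342 -0.7533747  -0.65757191]]
side [ 0.3583756  -0.39922114  0.6431297 ] [[ 0.96633841 -0.17519857  0.18840262]
 [-0.25669133 -0.70583724  0.66022977]
 [ 0.01731027 -0.6863667  -0.72704959]]
```

View pics/scene0.png

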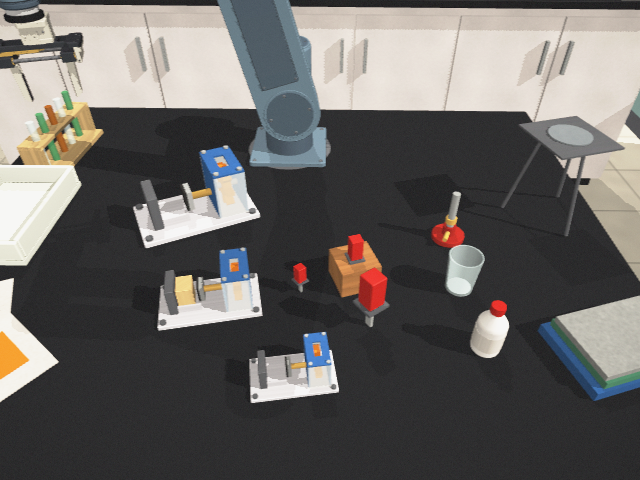

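View pics/side0.png

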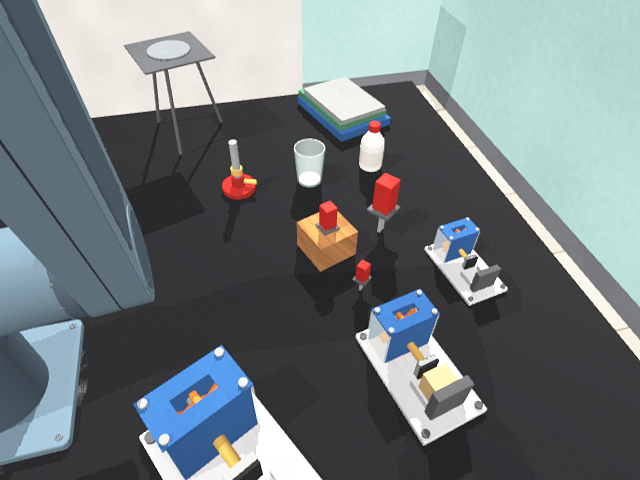

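The middle rig, with the block, is at scene (210,285) and side (405,325). The bar in its stand is at scene (356,255) and side (328,225). The bottle, beaker and burner are to the right of the stand in the scene view. A large decoy bar stands close to the stand.

```bash
cat >> h.py <<'E'
def load(n): return dict(np.load('/tmp/%s.npz'%n))
def sel(d,h,zr,box,s=(90,255)):
    hsv=cv2.cvtColor(d['img'],cv2.COLOR_BGR2HSV); P=pts(d)
    hh=hsv[...,0].astype(int); a,b=h
    m=((hh>=a)&(hh<=b)) if a<b else ((hh>=a)|(hh<=b))
    m&=(hsv[...,1]>s[0])&(hsv[...,2]>40)&(P[...,2]>zr[0])&(P[...,2]<zr[1])
    m&=(P[...,0]>box[0])&(P[...,0]<box[1])&(P[...,1]>box[2])&(P[...,1]<box[3])&(d['depth']>0)
    return P[m]
def rect(p):
    r=cv2.minAreaRect((p[:,:2]*1000).astype(np.float32)); return [np.round(x,1) for x in r],len(p),np.round(np.median(p[:,2])*1000,1)
E
python3 - <<'E'
from h import *
for n in('scene','side'):
    d=load(n);P=pts(d)
    for nm,uv in (dict(rig=(235,255),stand=(340,252),bar=(356,240),big=(372,278),small=(300,268),bottle=(488,330),beaker=(460,288),burner=(448,240)) if n=='scene' else dict(rig=(385,310),stand=(310,228),bar=(328,205),big=(387,180))).items():
        print(n,nm,np.round(P[uv[1],uv[0]]*1000))
    c=P[255,235] if n=='scene' else P[310,385]
    b=(c[0]-.1,c[0]+.1,c[1]-.1,c[1]+.1)
    print('cover',rect(sel(d,(100,125),(.086,.097),b)))
    c=P[240,356] if n=='scene' else P[205,328]
    b=(c[0]-.05,c[0]+.05,c[1]-.05,c[1]+.05)
    print('bartop',rect(sel(d,(172,6),(.106,.115),b,(150,0))))
    print('standtop',rect(sel(d,(7,25),(.056,.064),b,(60,0))))
E
```

```text
scene rig [560. -64.  90.]
scene stand [515. 135.  60.]
scene bar [539. 163. 111.]
scene big [653. 185. 125.]
scene small [570.  58.  68.]
scene bottle [714. 378.  67.]
scene beaker [576. 366.  25.]
scene burner [419. 374.  13.]
cover ([array([586.1, -62. ]), array([89.6, 50.1]), np.float64(11.6)], 706, np.float64(90.9))
bartop ([array([532.2, 163. ]), array([23.8, 23.5]), np.float64(17.0)], 117, np.float64(109.4))
standtop ([array([530.7, 163.7]), array([82.9, 81.3]), np.float64(18.2)], 845, np.float64(59.6))
side rig [557. -53.  90.]
side stand [499. 167.  59.]
side bar [531. 166. 109.]
side big [646. 187. 126.]
cover ([array([585.1, -62.7]), array([87.7, 52. ]), np.float64(11.0)], 1417, np.float64(90.1))
bartop ([array([529.9, 161.5]), array([24.2, 24.8]), np.float64(19.9)], 142, np.float64(108.7))
standtop ([array([528.9, 162.5]), array([81.4, 82.1]), np.float64(19.2)], 990, np.float64(59.1))
```

```bash
cat >> h.py <<'E'
def go(x,y,z,a):
    "tool shift to world mm TCP, tool-y at angle a deg"
    o=arm.get_obs();R=o['eef_rot'];p=o['ee_pos']
    c=np.degrees(np.arctan2(R[1,1],R[0,1]))
    print('t',o['clock'],'p',np.round(p*1000,1),'yang',round(c,2),'F',np.round(o['ft_force'],2),'w',round(o['grip_width']*1000,1),'gf',round(o['grip_force'],1))
    t=(c-a+180)%360-180
    print('dp',np.round(R.T@(np.array([x,y,z])/1000-p),4),'yaw',round(np.radians(t),3))
E
python3 -c "
from h import *
go(530,162.5,190,18.8)"
```

```text
t 0.1 p [ 164.5 -524.3  217.9] yang -72.6 F [ 0.09 -0.67 -0.2 ] w 92.8 gf 0.0
dp [ 0.5542 -0.546   0.0289] yaw -1.595
```

Emit:
send_rows(commands=[{"dp": [0.06,-0.06,0],"yaw": -0.15},{"dp": [0.1,-0.1,0],"yaw": -0.32},{"dp": [0.14,-0.14,0],"yaw": -0.5},{"dp": [0.18,-0.18,0],"yaw": -0.67},{"dp": [0.22,-0.22,0],"yaw": -0.85}], claw=0.65, newtons=30)

```text
clock: 0.72
ee_pos: [0.3091, -0.2471, 0.2185]
eef_rot: [[0.4, 0.916, 0.0], [0.916, -0.4, 0.0], [0.0, 0.0, -1.0]]
ft_force: [0.3, -1.7, 0.3]
grip_width: 0.0602
grip_force: 0.0
```

```bash
python3 -c "
from h import *
go(530,162.5,190,18.8)"
```

```text
t 0.725 p [ 309.1 -247.1  218.5] yang -23.6 F [ 0.33 -1.67  0.32] w 60.2 gf 0.0
dp [0.4637 0.0385 0.0286] yaw -0.74
```

Emit:
send_rows(commands=[{"dp": [0.06,0.005,0.003],"yaw": -0.15},{"dp": [0.12,0.01,0.006],"yaw": -0.3},{"dp": [0.18,0.015,0.01],"yaw": -0.45},{"dp": [0.24,0.02,0.014],"yaw": -0.6},{"dp": [0.3,0.025,0.018],"yaw": -0.74}])

```text
clock: 1.35
ee_pos: [0.4535, 0.0171, 0.2005]
eef_rot: [[-0.322, 0.947, 0.0], [0.947, 0.322, -0.0], [-0.0, 0.0, -1.0]]
ft_force: [0.6, -1.1, -0.2]
grip_width: 0.0605
grip_force: 0.0
```

```bash
python3 -c "
from h import *
go(530,162.5,190,18.8)"
```

```text
t 1.35 p [453.5  17.1 200.5] yang 18.79 F [ 0.64 -1.14 -0.18] w 60.5 gf 0.0
dp [0.113  0.1192 0.0105] yaw -0.0
```

Emit:
send_rows(commands=[{"dp": [0.04,0.042,0.004],"yaw": 0},{"dp": [0.08,0.085,0.008],"yaw": 0},{"dp": [0.113,0.119,0.0105],"yaw": 0},{"dp": [0.113,0.119,0.0105],"yaw": 0},{"dp": [0.113,0.119,0.0105],"yaw": 0}])

```text
clock: 1.98
ee_pos: [0.5293, 0.1597, 0.1896]
eef_rot: [[-0.318, 0.948, -0.002], [0.948, 0.318, -0.001], [-0.0, -0.002, -1.0]]
ft_force: [-0.5, -0.7, -0.2]
grip_width: 0.0605
grip_force: 0.0
```

Run:
```python
from h import *
d=grab('wrist','w1.png');P=pts(d)
b=(.47,.59,.10,.22)
print('bartop',rect(sel(d,(172,6),(.104,.117),b,(150,0))))
print('standtop',rect(sel(d,(7,25),(.054,.066),b,(60,0))))
go(530,162.5,72,18.8)
```

```text
bartop ([array([530. , 162.5]), array([23.1, 23.8]), np.float64(19.2)], 1126, np.float64(109.9))
standtop ([array([529.3, 162.3]), array([80.3, 80.4]), np.float64(18.8)], 7410, np.float64(60.1))
t 2.025 p [529.4 159.2 189.8] yang 18.48 F [-0.16 -0.76  0.13] w 60.3 gf 0.0
dp [0.0029 0.0018 0.1178] yaw -0.006
```

View pics/w1.png

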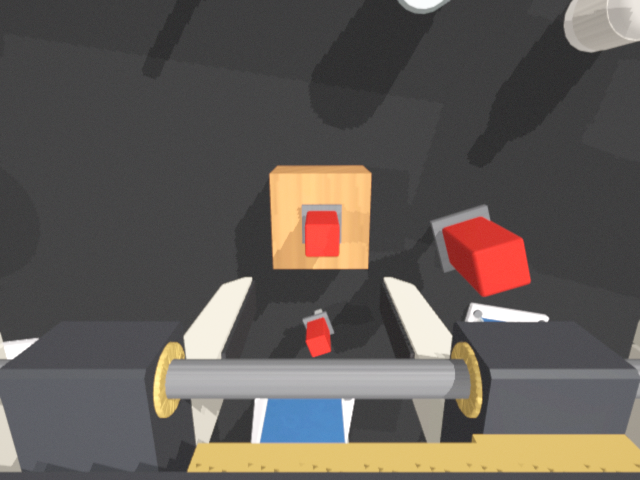

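The wrist view shows the bar's handle at (322,233) on the wooden stand, square to the fingers, with room on both sides. The large decoy at (485,255) is clear. I'll descend.

Emit:
send_rows(commands=[{"dp": [0.003,0.002,0.03],"yaw": -0.006},{"dp": [0.003,0.002,0.06],"yaw": -0.006},{"dp": [0.003,0.002,0.09],"yaw": -0.006},{"dp": [0.003,0.002,0.117],"yaw": -0.006},{"dp": [0.003,0.002,0.117],"yaw": -0.006}])

```text
clock: 2.65
ee_pos: [0.529, 0.1619, 0.0717]
eef_rot: [[-0.321, 0.947, -0.005], [0.947, 0.321, -0.001], [0.001, -0.004, -1.0]]
ft_force: [-0.8, -0.3, -0.2]
grip_width: 0.0604
grip_force: 0.0
```

```bash
python3 -c "
from h import *
go(530,162.5,72,18.8)"
```

```text
t 2.65 p [529.  161.9  71.7] yang 18.74 F [-0.8  -0.31 -0.19] w 60.4 gf 0.0
dp [ 0.0002  0.0012 -0.0003] yaw -0.001
```

Emit:
send_rows(commands=[{"dp": [0,0.001,0],"yaw": 0},{"dp": [0,0.001,0],"yaw": 0},{"dp": [0,0.001,0],"yaw": 0},{"dp": [0,0.001,0],"yaw": 0},{"dp": [0,0.001,0],"yaw": 0}], claw=0, newtons=45)

```text
clock: 3.28
ee_pos: [0.5321, 0.1639, 0.0736]
eef_rot: [[-0.323, 0.946, 0.001], [0.946, 0.323, 0.0], [-0.0, 0.001, -1.0]]
ft_force: [-0.9, -0.4, 4.2]
grip_width: 0.0238
grip_force: 45.0
```

Emit:
send_rows(commands=[{"dp": [0,0,0],"yaw": 0},{"dp": [0,0,-0.02],"yaw": 0},{"dp": [0,0,-0.05],"yaw": 0},{"dp": [0,0,-0.08],"yaw": 0},{"dp": [0,0,-0.1],"yaw": 0}])

```text
clock: 3.9
ee_pos: [0.5322, 0.1639, 0.1742]
eef_rot: [[-0.323, 0.946, 0.001], [0.946, 0.323, 0.0], [-0.0, 0.001, -1.0]]
ft_force: [-0.3, 0.2, -0.5]
grip_width: 0.0236
grip_force: 45.0
```

Run:
```python
from h import *
d=grab('side')
import cv2
go(500,-62,190,11.3)
im=d['img'];P=pts(d)
cv2.imwrite('pics/s1.png',cv2.resize(im[90:330,200:520],None,fx=2.4,fy=2.4))
```

```text
t 3.95 p [533.4 164.1 176.6] yang 18.86 F [0.63 0.29 0.75] w 23.9 gf 45.0
dp [-0.2032 -0.1047 -0.0136] yaw 0.132
```

View pics/s1.png

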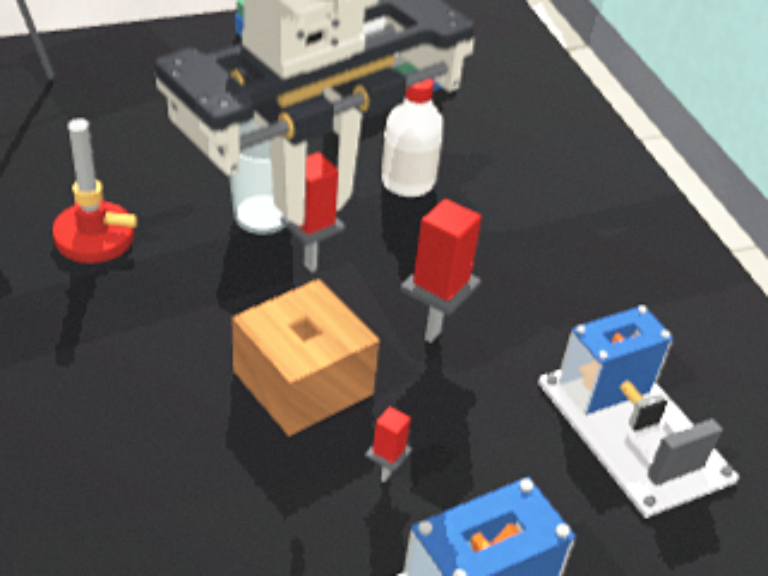

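The bar is out of the stand, hanging upright at crop (315,200), and the socket mouth is visible at crop (305,327). Next I'll check the blade's orientation, the socket and the bar's seating in the fingers.

Run:
```python
from h import *
th=np.radians(18.8);c,s=np.cos(th),np.sin(th)
for n in('scene','side','wrist'):
    d=load(n) if n=='side' else grab(n)
    h,w=d['depth'].shape;u,v=np.meshgrid(np.arange(w),np.arange(h))
    r=np.stack([(u-d['cx'])/d['fx'],(v-d['cy'])/d['fy'],np.ones_like(u,float)],-1)@att(d).T
    k=(.06-d['position'][2])/r[...,2];X=d['position']+r*k[...,None]
    dx,dy=(X[...,0]-.5297)*1000,(X[...,1]-.1625)*1000
    a,b=c*dx+s*dy,-s*dx+c*dy
    V=d['img'].max(2).astype(int)
    m=(abs(a)<18)&(abs(b)<18); 
    ring=(abs(a)<30)&(abs(b)<30)&~m; t=np.median(V[ring])
    P=pts(d)
    q=m&((V<t*.72)); 
    if n!='scene' and q.sum(): print(n,'mouth a',np.percentile(a[q],[2,98]),'b',np.percentile(b[q],[2,98]),q.sum())
    # blade: points in z 0.125..0.14 near the bar
    tipz=.1766+.019+0.0-.065
    m=(abs(P[...,0]-.533)<.03)&(abs(P[...,1]-.164)<.03)&(d['depth']>0)
    print(n,'zmin near bar',np.percentile(P[m&(P[...,2]>.08)][:,2],[1]) if (m&(P[...,2]>.08)).any() else None)
    for z0,z1 in((.112,.12),(.12,.13),(.13,.14),(.15,.2)):
        q=m&(P[...,2]>z0)&(P[...,2]<z1)
        if q.sum()>3:
            p=P[q]; dx,dy=(p[:,0]-.533)*1000,(p[:,1]-.164)*1000
            A,B=c*dx+s*dy,-s*dx+c*dy
            print(n,z0,q.sum(),'A',A.min().round(1),A.max().round(1),'B',B.min().round(1),B.max().round(1))
```

```text
scene zmin near bar [0.14090751]
scene 0.12 11 A -1.3 3.7 B -5.8 4.6
scene 0.13 23 A -0.1 4.4 B -5.4 4.9
scene 0.15 331 A -26.5 28.4 B -16.8 15.9
side mouth a [-6.53104323  5.58478511] b [-8.18655032  6.46581954] 45
side zmin near bar [0.13725124]
side 0.12 16 A -5.0 -0.5 B -6.7 2.2
side 0.13 24 A -4.7 0.1 B -5.5 2.9
side 0.15 558 A -29.8 24.7 B -17.7 16.5
wrist mouth a [-7.25953888  6.77629678] b [-6.8714747   8.52326836] 239
wrist zmin near bar [0.16525427]
wrist 0.12 24 A -2.1 1.0 B 3.4 4.3
wrist 0.15 3682 A -27.5 25.9 B 2.6 15.6
```

```bash
python3 -c "
from h import *
go(572,-65,172,11.2)"
```

```text
t 4.05 p [532.4 163.9 173.6] yang 18.86 F [-0.82  0.61 -1.42] w 23.9 gf 45.0
dp [-0.2294 -0.0365  0.0016] yaw 0.134
```

Emit:
send_rows(commands=[{"dp": [-0.04,-0.007,0],"yaw": 0.03},{"dp": [-0.09,-0.015,0],"yaw": 0.06},{"dp": [-0.14,-0.023,0],"yaw": 0.09},{"dp": [-0.19,-0.03,0],"yaw": 0.12},{"dp": [-0.22,-0.035,0],"yaw": 0.134}])

```text
clock: 4.68
ee_pos: [0.5693, -0.0579, 0.1711]
eef_rot: [[-0.191, 0.982, -0.003], [0.982, 0.191, 0.0], [0.001, -0.002, -1.0]]
ft_force: [0.6, 1.3, -0.1]
grip_width: 0.0238
grip_force: 45.0
```

```bash
python3 -c "
from h import *
go(572,-65,160,11.2)"
```

```text
t 4.675 p [569.3 -57.9 171.1] yang 11.04 F [ 0.64  1.27 -0.13] w 23.8 gf 45.0
dp [-0.0075  0.0013  0.0111] yaw -0.003
```

Emit:
send_rows(commands=[{"dp": [-0.008,0.001,0.005],"yaw": -0.003},{"dp": [-0.008,0.001,0.011],"yaw": -0.003},{"dp": [-0.008,0.001,0.011],"yaw": -0.003},{"dp": [-0.008,0.001,0.011],"yaw": -0.003},{"dp": [-0.008,0.001,0.011],"yaw": -0.003}])

```text
clock: 5.3
ee_pos: [0.5725, -0.0625, 0.1625]
eef_rot: [[-0.198, 0.98, 0.001], [0.98, 0.198, -0.0], [-0.0, 0.001, -1.0]]
ft_force: [-0.2, -0.5, -0.9]
grip_width: 0.0234
grip_force: 45.0
```

```bash
cat >> h.py <<'E'
TH=np.radians(11.2);CC,SS=np.cos(TH),np.sin(TH);S0=np.array([.5856,-.0624])
def rig(P):
    q=(P[...,:2]-S0)*1000; return CC*q[...,0]+SS*q[...,1],-SS*q[...,0]+CC*q[...,1],P[...,2]*1000
E
python3 - <<'E'
from h import *
for n in('scene','side','wrist'):
    d=grab(n)
    P=pts(d);P[d['depth']==0]=9;a,b,z=rig(P)
    hsv=cv2.cvtColor(d['img'],cv2.COLOR_BGR2HSV)
    blue=(hsv[...,0]>100)&(hsv[...,0]<125)&(hsv[...,1]>90)&(abs(z-91)<6)&(abs(a)<60)&(abs(b)<40)
    if blue.any(): print(n,'cover',rect(P[blue]))
    # slot: hole in plane z=91, by rays
    h,w=d['depth'].shape;u,v=np.meshgrid(np.arange(w),np.arange(h))
    r=np.stack([(u-d['cx'])/d['fx'],(v-d['cy'])/d['fy'],np.ones_like(u,float)],-1)@att(d).T
    k=(.091-d['position'][2])/r[...,2];A,B,_=rig(d['position']+r*k[...,None])
    q=(abs(A)<26)&(abs(B)<15)&~((hsv[...,0]>100)&(hsv[...,0]<125)&(hsv[...,1]>90))
    qs=q&(z<92)
    if qs.sum()>5: print(n,'slot A',np.percentile(A[qs],[1,99]).round(1),'B',np.percentile(B[qs],[1,99]).round(1),qs.sum())
    bl=(abs(a+14)<12)&(abs(b)<12)&(z>106)&(z<135)&(hsv[...,1]<80)
    for z0,z1 in((106,112),(112,120),(120,130)):
        m=bl&(z>z0)&(z<z1)
        if m.sum()>2: print(n,z0,m.sum(),'a',a[m].min().round(1),a[m].max().round(1),'b',b[m].min().round(1),b[m].max().round(1))
go(572,-65,150,11.2)
d=load('side');cv2.imwrite('pics/s2.png',cv2.resize(d['img'][200:460,290:540],None,fx=2.3,fy=2.3))
d=load('scene');cv2.imwrite('pics/c2.png',cv2.resize(d['img'][190:340,140:300],None,fx=3.5,fy=3.5))
E
```

```text
scene cover ([array([586.2, -61.8]), array([88.3, 49.9]), np.float64(11.5)], 692, np.float64(90.7))
scene slot A [-15.5  19. ] B [-8.3  8.1] 120
scene 112 18 a -13.6 -9.2 b -2.9 6.6
scene 120 25 a -13.8 -9.9 b -2.4 7.2
side cover ([array([585.2, -62.6]), array([87.9, 52. ]), np.float64(11.5)], 1314, np.float64(90.0))
side slot A [-18.9  16.6] B [-8.7  3.3] 125
side 106 3 a -15.5 -14.6 b -2.9 4.6
side 112 24 a -16.6 -12.2 b -4.1 5.7
side 120 12 a -16.5 -12.2 b -3.8 2.5
wrist cover ([array([585.3, -62.9]), array([86.1, 50.6]), np.float64(11.3)], 5595, np.float64(91.0))
wrist slot A [-19.5  17.9] B [-3.2  8.1] 822
wrist 106 5 a -14.8 -12.3 b 5.8 6.0
wrist 112 19 a -15.4 -12.3 b 5.5 6.2
t 5.45 p [572.5 -63.  162.4] yang 11.37 F [ 0.79 -0.61 -0.99] w 23.5 gf 45.0
dp [-0.0018 -0.0009  0.0124] yaw 0.003
```

View pics/s2.png

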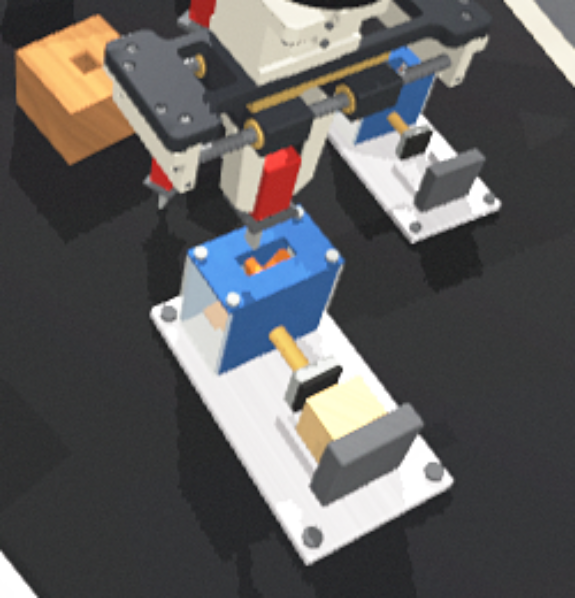

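The side view shows the blade at (255,235), over the slot's near end. Orange teeth show at (262,262), and the block at (340,410) is standing clear. The numbers put the blade about 1.3 mm too far left, so I'll correct that and lower it.

Emit:
send_rows(commands=[{"dp": [-0.0013,0,0.004],"yaw": 0},{"dp": [-0.0013,0,0.01],"yaw": 0},{"dp": [-0.0013,0,0.016],"yaw": 0},{"dp": [-0.0013,0,0.022],"yaw": 0},{"dp": [-0.0013,0,0.026],"yaw": 0}])

```text
clock: 6.08
ee_pos: [0.5724, -0.0646, 0.1355]
eef_rot: [[-0.197, 0.98, -0.001], [0.98, 0.197, 0.0], [0.0, -0.001, -1.0]]
ft_force: [-0.0, 0.4, -1.2]
grip_width: 0.0236
grip_force: 45.0
```

Emit:
send_rows(commands=[{"dp": [0,0,0.001],"yaw": 0},{"dp": [0,0,0.002],"yaw": 0},{"dp": [0,0,0.003],"yaw": 0},{"dp": [0,0,0.004],"yaw": 0},{"dp": [0,0,0.004],"yaw": 0}])

```text
clock: 6.7
ee_pos: [0.5726, -0.0646, 0.1321]
eef_rot: [[-0.197, 0.98, -0.0], [0.98, 0.197, 0.0], [0.0, -0.0, -1.0]]
ft_force: [0.2, -0.1, -0.8]
grip_width: 0.0238
grip_force: 45.0
```

Emit:
send_rows(commands=[{"dp": [0,0,0.001],"yaw": 0},{"dp": [0,0,0.002],"yaw": 0},{"dp": [0,0,0.003],"yaw": 0},{"dp": [0,0,0.003],"yaw": 0},{"dp": [0,0,0.003],"yaw": 0}])

```text
clock: 7.32
ee_pos: [0.5727, -0.0646, 0.1292]
eef_rot: [[-0.197, 0.98, -0.0], [0.98, 0.197, 0.0], [0.0, 0.0, -1.0]]
ft_force: [-0.2, 0.2, 0.1]
grip_width: 0.0238
grip_force: 45.0
```

Emit:
send_rows(commands=[{"dp": [0,0,0.001],"yaw": 0},{"dp": [0,0,0.002],"yaw": 0},{"dp": [0,0,0.003],"yaw": 0},{"dp": [0,0,0.0036],"yaw": 0},{"dp": [0,0,0.0036],"yaw": 0}])

```text
clock: 7.95
ee_pos: [0.5726, -0.0646, 0.1255]
eef_rot: [[-0.197, 0.98, -0.0], [0.98, 0.197, 0.0], [0.0, -0.0, -1.0]]
ft_force: [-1.0, 0.4, -1.3]
grip_width: 0.0237
grip_force: 45.0
```

```bash
python3 -c "
from h import *
for i in range(4):
  d=grab('side');o=arm.get_obs();print(o['ft_force'].round(2),o['torque'].round(3),rig(o['ee_pos'])) 
m=d['img'][200:460,290:540];cv2.imwrite('pics/s3.png',cv2.resize(m[80:190,50:170],None,fx=5,fy=5))
"
```

```text
[ 0.08  0.75 -0.92] [-0.051 -0.09  -0.022] (np.float64(-13.14511924710285), np.float64(0.3561150776692954), np.float64(125.5432194501922))
[ 0.45  0.37 -0.51] [-0.061 -0.135 -0.025] (np.float64(-13.11023115184282), np.float64(0.33220200652040877), np.float64(125.57388347936107))
[ 0.93  0.77 -0.74] [-0.064 -0.103  0.008] (np.float64(-13.101883037798075), np.float64(0.33585687675582054), np.float64(125.59993010155266))
[-0.13  0.23 -0.46] [-0.037 -0.122  0.047] (np.float64(-13.106591409224807), np.float64(0.33821819959539434), np.float64(125.60233283071459))
```

Forces are near zero, so the blade is between teeth. First stroke: it can't use up even the smallest free travel.

Emit:
send_rows(commands=[{"dp": [0,0.003,0],"yaw": 0},{"dp": [0,0.006,0],"yaw": 0},{"dp": [0,0.009,0],"yaw": 0},{"dp": [0,0.012,0],"yaw": 0},{"dp": [0,0.014,0],"yaw": 0}])

```text
clock: 8.78
ee_pos: [0.5864, -0.0618, 0.1255]
eef_rot: [[-0.197, 0.98, -0.0], [0.98, 0.197, 0.0], [0.0, -0.0, -1.0]]
ft_force: [-3.0, -1.5, 1.1]
grip_width: 0.024
grip_force: 45.0
```

Emit:
send_rows(commands=[{"dp": [0,0.003,0],"yaw": 0},{"dp": [0,0.006,0],"yaw": 0},{"dp": [0,0.009,0],"yaw": 0},{"dp": [0,0.012,0],"yaw": 0},{"dp": [0,0.0135,0],"yaw": 0}])

```text
clock: 9.4
ee_pos: [0.6, -0.0591, 0.1256]
eef_rot: [[-0.197, 0.98, 0.0], [0.98, 0.197, 0.0], [-0.0, 0.0, -1.0]]
ft_force: [-3.7, 0.2, 0.1]
grip_width: 0.024
grip_force: 45.0
```

```bash
cat >> h.py <<'E'
def feel(n=4):
    F=[];T=[]
    for i in range(n):
        d=grab('side');o=arm.get_obs();F.append(o['ft_force']);T.append(o['torque'])
    f=np.mean(F,0);t=np.mean(T,0)
    a,b,z=rig(o['ee_pos'])
    print('t',round(o['clock'],2),'F rig x,y,z',round(CC*f[0]+SS*f[1],2),round(-SS*f[0]+CC*f[1],2),round(f[2],2),'T about rig y',round(-SS*t[0]+CC*t[1],3),'x',round(CC*t[0]+SS*t[1],3),'abz',round(a,1),round(b,1),round(z,1))
    return d
E
python3 -c "
from h import *
d=feel(3);P=pts(d);a,b,z=rig(P);V=d['img'].astype(int)
# pad face & block near the pad: wooden colour block extents, pad dark
hsv=cv2.cvtColor(d['img'],cv2.COLOR_BGR2HSV)
w=(hsv[...,0]>15)&(hsv[...,0]<30)&(hsv[...,1]>60)&(abs(a)<30)&(b<-25)&(b>-140)&(z>52)&(z<66)
print('block top',w.sum(),a[w].min(),a[w].max(),b[w].min(),b[w].max())
"
```

```text
t 9.55 F rig x,y,z -2.37 0.13 -0.65 T about rig y 0.519 x -0.014 abz 14.8 0.4 125.8
block top 228 -21.12198677985224 18.50657293169393 -109.93511298093546 -66.37747732085454
```

Push force is about 2.5–3 N, so the pad is still free. I'll ease back, lift inside the slot and return.

Emit:
send_rows(commands=[{"dp": [0,-0.003,0],"yaw": 0},{"dp": [0,-0.003,-0.005],"yaw": 0},{"dp": [0,-0.003,-0.01],"yaw": 0},{"dp": [0,-0.003,-0.014],"yaw": 0},{"dp": [0,-0.003,-0.014],"yaw": 0}])

```text
clock: 10.18
ee_pos: [0.5971, -0.0599, 0.1402]
eef_rot: [[-0.197, 0.98, 0.001], [0.98, 0.197, -0.0], [-0.001, 0.001, -1.0]]
ft_force: [0.1, -0.1, -1.6]
grip_width: 0.0237
grip_force: 45.0
```

Emit:
send_rows(commands=[{"dp": [0,-0.008,0],"yaw": 0},{"dp": [0,-0.016,0],"yaw": 0},{"dp": [0,-0.0245,0],"yaw": 0},{"dp": [0,-0.0245,0],"yaw": 0},{"dp": [0,-0.0245,0.005],"yaw": 0}])

```text
clock: 10.8
ee_pos: [0.5731, -0.0648, 0.1349]
eef_rot: [[-0.196, 0.981, 0.001], [0.981, 0.196, -0.0], [-0.001, 0.001, -1.0]]
ft_force: [0.3, -0.4, 0.4]
grip_width: 0.0238
grip_force: 45.0
```

Emit:
send_rows(commands=[{"dp": [0,0,0.001],"yaw": 0},{"dp": [0,0,0.002],"yaw": 0},{"dp": [0,0,0.003],"yaw": 0},{"dp": [0,0,0.003],"yaw": 0},{"dp": [0,0,0.003],"yaw": 0}])

```text
clock: 11.42
ee_pos: [0.5727, -0.0646, 0.1316]
eef_rot: [[-0.197, 0.98, 0.0], [0.98, 0.197, -0.0], [-0.0, 0.0, -1.0]]
ft_force: [0.2, 0.1, -0.5]
grip_width: 0.0236
grip_force: 45.0
```

```bash
python3 -c "
from h import *
feel(2)"
```

```text
t 11.53 F rig x,y,z -0.21 0.18 -0.67 T about rig y -0.072 x -0.094 abz -13.1 0.3 131.6
```

Emit:
send_rows(commands=[{"dp": [0,0,0.001],"yaw": 0},{"dp": [0,0,0.002],"yaw": 0},{"dp": [0,0,0.003],"yaw": 0},{"dp": [0,0,0.003],"yaw": 0},{"dp": [0,0,0.003],"yaw": 0}])

```text
clock: 12.15
ee_pos: [0.5726, -0.0646, 0.1285]
eef_rot: [[-0.197, 0.98, -0.0], [0.98, 0.197, 0.0], [0.0, -0.0, -1.0]]
ft_force: [-0.2, -0.6, -0.6]
grip_width: 0.0237
grip_force: 45.0
```

Emit:
send_rows(commands=[{"dp": [0,0,0.001],"yaw": 0},{"dp": [0,0,0.002],"yaw": 0},{"dp": [0,0,0.003],"yaw": 0},{"dp": [0,0,0.003],"yaw": 0},{"dp": [0,0,0.003],"yaw": 0}])

```text
clock: 12.78
ee_pos: [0.5727, -0.0646, 0.1256]
eef_rot: [[-0.197, 0.98, 0.0], [0.98, 0.197, 0.0], [0.0, 0.0, -1.0]]
ft_force: [-0.6, 0.1, -0.8]
grip_width: 0.0239
grip_force: 45.0
```

```bash
python3 -c "
from h import *
feel(2)"
```

```text
t 12.88 F rig x,y,z -0.4 0.04 -0.83 T about rig y -0.109 x -0.07 abz -13.1 0.3 125.6
```

Emit:
send_rows(commands=[{"dp": [0,0.003,0],"yaw": 0},{"dp": [0,0.006,0],"yaw": 0},{"dp": [0,0.008,0],"yaw": 0},{"dp": [0,0.01,0],"yaw": 0},{"dp": [0,0.01,0],"yaw": 0}])

```text
clock: 13.5
ee_pos: [0.5824, -0.0626, 0.1255]
eef_rot: [[-0.197, 0.98, -0.0], [0.98, 0.197, 0.0], [0.0, -0.0, -1.0]]
ft_force: [-1.9, -0.2, 0.7]
grip_width: 0.0239
grip_force: 45.0
```

```bash
python3 -c "
from h import *
feel(3)"
```

```text
t 13.65 F rig x,y,z -2.22 0.67 0.67 T about rig y 0.524 x -0.022 abz -3.2 0.4 125.5
```

Emit:
send_rows(commands=[{"dp": [0,0.0005,0],"yaw": 0},{"dp": [0,0.001,0],"yaw": 0},{"dp": [0,0.0015,0],"yaw": 0},{"dp": [0,0.002,0],"yaw": 0},{"dp": [0,0.002,0],"yaw": 0}])

```text
clock: 14.28
ee_pos: [0.5845, -0.0622, 0.1255]
eef_rot: [[-0.197, 0.98, 0.0], [0.98, 0.197, 0.0], [0.0, 0.0, -1.0]]
ft_force: [-3.0, 0.3, 0.5]
grip_width: 0.0238
grip_force: 45.0
```

```bash
python3 -c "
from h import *
feel(3)"
```

```text
t 14.43 F rig x,y,z -3.39 -0.42 1.16 T about rig y 0.592 x 0.039 abz -1.1 0.4 125.6
```

Emit:
send_rows(commands=[{"dp": [0,0.0005,0],"yaw": 0},{"dp": [0,0.001,0],"yaw": 0},{"dp": [0,0.0015,0],"yaw": 0},{"dp": [0,0.002,0],"yaw": 0},{"dp": [0,0.002,0],"yaw": 0}])

```text
clock: 15.05
ee_pos: [0.5864, -0.0618, 0.1255]
eef_rot: [[-0.197, 0.98, -0.0], [0.98, 0.197, 0.0], [0.0, -0.0, -1.0]]
ft_force: [-3.2, 0.1, 0.6]
grip_width: 0.0241
grip_force: 45.0
```

Run:
```python
from h import *
d=feel(3);P=pts(d);a,b,z=rig(P)
for aa in(-8,0,8):
    m=(abs(a-aa)<1.2)&(b<-25)&(b>-130)
    i=np.argsort(-b[m]);print(aa,[(int(x),int(y)) for x,y in zip(b[m][i],z[m][i])])
```

```text
t 15.2 F rig x,y,z -2.52 1.06 0.54 T about rig y 0.555 x 0.022 abz 0.9 0.4 125.5
-8 [(-25, 71), (-25, 82), (-25, 62), (-25, 90), (-25, 46), (-25, 30), (-25, 9), (-25, 226), (-25, 39), (-25, 15), (-25, 89), (-25, 28), (-25, 70), (-25, 24), (-25, 67), (-25, 23), (-25, 64), (-25, 33), (-25, 76), (-25, 79), (-26, 49), (-26, 9), (-26, 226), (-27, 9), (-28, 228), (-28, 227), (-28, 9), (-28, 316), (-28, 227), (-29, 9), (-29, 226), (-29, 314), (-29, 315), (-29, 225), (-30, 317), (-30, 316), (-30, 312), (-30, 317), (-30, 8), (-30, 224), (-30, 315), (-30, 306), (-30, 314), (-30, 222), (-30, 311), (-30, 310), (-30, 312), (-31, 317), (-31, 308), (-31, 310), (-31, 314), (-31, 307), (-31, 223), (-32, 309), (-32, 310), (-32, 307), (-32, 7), (-33, 308), (-33, 307), (-34, 10), (-34, 307), (-34, 296), (-34, 289), (-34, 308), (-34, 9), (-34, 292), (-34, 380), (-34, 353), (-34, 291), (-34, 293), (-35, 291), (-35, 307), (-35, 288), (-35, 409), (-35, 408), (-35, 430), (-35, 296), (-35, 386), (-35, 431), (-35, 413), (-35, 405), (-35, 422), (-35, 416), (-35, 424), (-35, 411), (-35, 431), (-35, 417), (-35, 4
[... 20984 characters left out ...]
-95, 58), (-97, 58), (-98, 58), (-98, 60), (-100, 60), (-100, 58), (-102, 58), (-103, 59), (-103, 58), (-104, 60), (-105, 59), (-106, 58), (-107, 58), (-108, 58), (-109, 60), (-113, 70), (-114, 68), (-115, 68), (-116, 68), (-117, 69), (-117, 68), (-118, 68), (-119, 69), (-120, 69), (-121, 68), (-122, 67), (-123, 70), (-123, 68), (-124, 69), (-125, 70), (-125, 69), (-126, 70), (-126, 68), (-126, 67), (-127, 67), (-127, 69), (-127, 30), (-128, 43), (-128, 45), (-128, 58), (-128, 24), (-128, 64), (-128, 50), (-128, 10), (-128, 63), (-128, 8), (-128, 53), (-128, 61), (-128, 57), (-128, 40), (-128, 38), (-128, 18), (-128, 21), (-128, 28), (-128, 68), (-128, 50), (-128, 56), (-128, 15), (-129, 9)]
```

The depth profile shows the pad face at about -81, the block from -82 to about -112 and the anvil at about -113. Only about 1–2 mm of travel is left, so I'll take fine steps.

Emit:
send_rows(commands=[{"dp": [0,0.0003,0],"yaw": 0},{"dp": [0,0.0006,0],"yaw": 0},{"dp": [0,0.001,0],"yaw": 0},{"dp": [0,0.0013,0],"yaw": 0},{"dp": [0,0.0015,0],"yaw": 0}])

```text
clock: 15.82
ee_pos: [0.5878, -0.0615, 0.1255]
eef_rot: [[-0.197, 0.98, -0.0], [0.98, 0.197, 0.0], [0.0, -0.0, -1.0]]
ft_force: [-3.2, -0.9, -1.1]
grip_width: 0.0238
grip_force: 45.0
```

```bash
cat >> h.py <<'E'
def gap(d):
    a,b,z=rig(pts(d)); o=[]
    for lo,hi in((51,56.7),(57,62.5),(65.5,72)):
        m=(abs(a)<12)&(b<-60)&(b>-130)&(z>lo)&(z<hi); o.append(np.percentile(b[m],[3,97]).round(1))
    print('pad,block,anvil b',o)
E
python3 -c "
from h import *
gap(feel(3))"
```

```text
t 15.97 F rig x,y,z -3.31 0.03 -1.29 T about rig y 0.682 x 0.052 abz 2.3 0.4 125.4
pad,block,anvil b [array([-128.5,  -68.9]), array([-128.5,  -83.1]), array([-128.6, -113.5])]
```

Emit:
send_rows(commands=[{"dp": [0,0.0003,0],"yaw": 0},{"dp": [0,0.0006,0],"yaw": 0},{"dp": [0,0.001,0],"yaw": 0},{"dp": [0,0.0013,0],"yaw": 0},{"dp": [0,0.0015,0],"yaw": 0}])

```text
clock: 16.6
ee_pos: [0.5892, -0.0613, 0.1254]
eef_rot: [[-0.197, 0.98, -0.0], [0.98, 0.197, 0.0], [0.0, -0.0, -1.0]]
ft_force: [-3.8, -0.2, -2.2]
grip_width: 0.0237
grip_force: 45.0
```

```bash
python3 -c "
from h import *
feel(3)"
```

```text
t 16.75 F rig x,y,z -3.2 0.21 -1.25 T about rig y 0.751 x -0.017 abz 3.9 0.4 125.5
```

Emit:
send_rows(commands=[{"dp": [0,0.0003,0],"yaw": 0},{"dp": [0,0.0006,0],"yaw": 0},{"dp": [0,0.001,0],"yaw": 0},{"dp": [0,0.0013,0],"yaw": 0},{"dp": [0,0.0015,0],"yaw": 0}])

```text
clock: 17.38
ee_pos: [0.5908, -0.061, 0.1256]
eef_rot: [[-0.197, 0.98, 0.0], [0.98, 0.197, -0.0], [-0.0, 0.0, -1.0]]
ft_force: [-2.6, -1.6, -1.7]
grip_width: 0.0233
grip_force: 45.0
```

```bash
python3 -c "
from h import *
feel(4)"
```

```text
t 17.57 F rig x,y,z -3.72 0.12 -1.61 T about rig y 0.747 x -0.058 abz 5.4 0.4 125.6
```

Emit:
send_rows(commands=[{"dp": [0,0.0003,0],"yaw": 0},{"dp": [0,0.0006,0],"yaw": 0},{"dp": [0,0.001,0],"yaw": 0},{"dp": [0,0.0013,0],"yaw": 0},{"dp": [0,0.0015,0],"yaw": 0}])

```text
clock: 18.2
ee_pos: [0.5923, -0.0607, 0.1255]
eef_rot: [[-0.197, 0.98, -0.0], [0.98, 0.197, 0.0], [0.0, -0.0, -1.0]]
ft_force: [-4.1, -0.9, -1.1]
grip_width: 0.0238
grip_force: 45.0
```

```bash
python3 -c "
from h import *
feel(4)"
```

```text
t 18.4 F rig x,y,z -3.77 0.04 -1.19 T about rig y 0.771 x -0.099 abz 6.9 0.4 125.6
```

Emit:
send_rows(commands=[{"dp": [0,0.0003,0],"yaw": 0},{"dp": [0,0.0006,0],"yaw": 0},{"dp": [0,0.001,0],"yaw": 0},{"dp": [0,0.0013,0],"yaw": 0},{"dp": [0,0.0015,0],"yaw": 0}])

```text
clock: 19.02
ee_pos: [0.5938, -0.0604, 0.1256]
eef_rot: [[-0.197, 0.98, 0.0], [0.98, 0.197, -0.0], [-0.0, 0.0, -1.0]]
ft_force: [-3.6, -0.6, -1.0]
grip_width: 0.0242
grip_force: 45.0
```

```bash
python3 -c "
from h import *
feel(4)"
```

```text
t 19.23 F rig x,y,z -3.75 0.09 -1.33 T about rig y 0.743 x -0.042 abz 8.4 0.4 125.6
```

Emit:
send_rows(commands=[{"dp": [0,0.0003,0],"yaw": 0},{"dp": [0,0.0006,0],"yaw": 0},{"dp": [0,0.001,0],"yaw": 0},{"dp": [0,0.0013,0],"yaw": 0},{"dp": [0,0.0015,0],"yaw": 0}])

```text
clock: 19.85
ee_pos: [0.5952, -0.0601, 0.1256]
eef_rot: [[-0.197, 0.98, 0.0], [0.98, 0.197, -0.0], [-0.0, 0.0, -1.0]]
ft_force: [-3.7, -1.4, -1.2]
grip_width: 0.0237
grip_force: 45.0
```

```bash
python3 -c "
from h import *
feel(3)"
```

```text
t 20.0 F rig x,y,z -3.5 0.04 -1.51 T about rig y 0.755 x -0.066 abz 9.9 0.4 125.6
```

Emit:
send_rows(commands=[{"dp": [0,0.0003,0],"yaw": 0},{"dp": [0,0.0006,0],"yaw": 0},{"dp": [0,0.001,0],"yaw": 0},{"dp": [0,0.0013,0],"yaw": 0},{"dp": [0,0.0015,0],"yaw": 0}])

```text
clock: 20.62
ee_pos: [0.5967, -0.0598, 0.1256]
eef_rot: [[-0.197, 0.98, 0.0], [0.98, 0.197, -0.0], [-0.0, 0.0, -1.0]]
ft_force: [-2.9, -0.2, -2.1]
grip_width: 0.0241
grip_force: 45.0
```

```bash
python3 -c "
from h import *
feel(3)"
```

```text
t 20.77 F rig x,y,z -3.34 -0.03 -0.76 T about rig y 0.711 x -0.026 abz 11.4 0.4 125.6
```

Emit:
send_rows(commands=[{"dp": [0,0.0003,0],"yaw": 0},{"dp": [0,0.0006,0],"yaw": 0},{"dp": [0,0.001,0],"yaw": 0},{"dp": [0,0.0013,0],"yaw": 0},{"dp": [0,0.0015,0],"yaw": 0}])

```text
clock: 21.4
ee_pos: [0.5982, -0.0595, 0.1256]
eef_rot: [[-0.197, 0.98, 0.0], [0.98, 0.197, -0.0], [-0.0, 0.0, -1.0]]
ft_force: [-3.4, -0.1, -1.4]
grip_width: 0.024
grip_force: 45.0
```

```bash
python3 -c "
from h import *
feel(3)"
```

```text
t 21.55 F rig x,y,z -3.1 0.1 -0.61 T about rig y 0.713 x -0.038 abz 12.9 0.4 125.6
```

Emit:
send_rows(commands=[{"dp": [0,0.0003,0],"yaw": 0},{"dp": [0,0.0006,0],"yaw": 0},{"dp": [0,0.001,0],"yaw": 0},{"dp": [0,0.0013,0],"yaw": 0},{"dp": [0,0.0015,0],"yaw": 0}])

```text
clock: 22.18
ee_pos: [0.5997, -0.0592, 0.1256]
eef_rot: [[-0.197, 0.98, 0.0], [0.98, 0.197, 0.0], [-0.0, 0.0, -1.0]]
ft_force: [-3.5, -0.9, -0.2]
grip_width: 0.024
grip_force: 45.0
```

```bash
python3 -c "
from h import *
gap(feel(3))
d=load('side');m=d['img'][200:460,290:540];cv2.imwrite('pics/s4.png',cv2.resize(m[130:220,110:220],None,fx=6,fy=6,interpolation=2))"
```

```text
t 22.32 F rig x,y,z -2.9 0.55 -0.26 T about rig y 0.686 x -0.087 abz 14.4 0.4 125.6
pad,block,anvil b [array([-128.5,  -71.6]), array([-128.4,  -83.8]), array([-128.5, -113.2])]
```

View pics/s4.png

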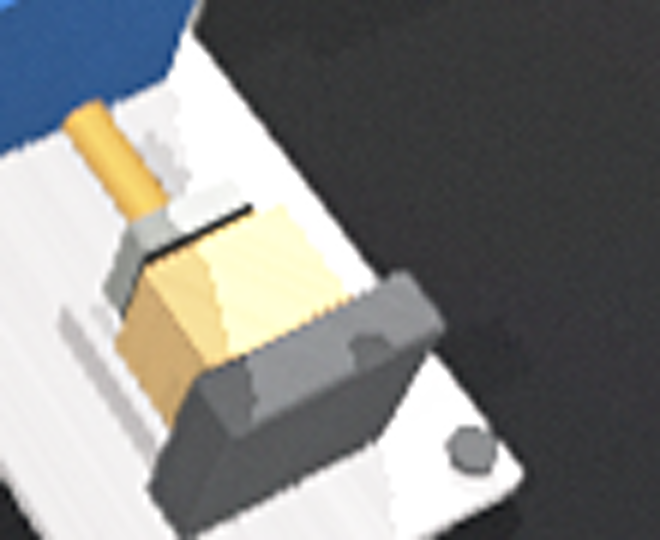

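The pad's black face at (200,230) now touches the block. The gap to the anvil at (290,330) is hidden, and the wheel isn't tight yet. I'll return for another stroke.

Emit:
send_rows(commands=[{"dp": [0,-0.003,0],"yaw": 0},{"dp": [0,-0.003,-0.005],"yaw": 0},{"dp": [0,-0.003,-0.01],"yaw": 0},{"dp": [0,-0.003,-0.014],"yaw": 0},{"dp": [0,-0.003,-0.014],"yaw": 0}])

```text
clock: 22.95
ee_pos: [0.5971, -0.0599, 0.1402]
eef_rot: [[-0.197, 0.98, 0.001], [0.98, 0.197, -0.0], [-0.001, 0.001, -1.0]]
ft_force: [0.3, -0.4, -1.4]
grip_width: 0.0237
grip_force: 45.0
```

Emit:
send_rows(commands=[{"dp": [0,-0.008,0],"yaw": 0},{"dp": [0,-0.016,0],"yaw": 0},{"dp": [0,-0.0245,0],"yaw": 0},{"dp": [0,-0.0245,0],"yaw": 0},{"dp": [0,-0.0245,0.005],"yaw": 0}])

```text
clock: 23.58
ee_pos: [0.5731, -0.0648, 0.1349]
eef_rot: [[-0.197, 0.98, 0.001], [0.98, 0.197, -0.0], [-0.001, 0.001, -1.0]]
ft_force: [0.9, -0.3, -1.3]
grip_width: 0.0239
grip_force: 45.0
```

Emit:
send_rows(commands=[{"dp": [0,0,0.001],"yaw": 0},{"dp": [0,0,0.002],"yaw": 0},{"dp": [0,0,0.003],"yaw": 0},{"dp": [0,0,0.003],"yaw": 0},{"dp": [0,0,0.003],"yaw": 0}])

```text
clock: 24.2
ee_pos: [0.5727, -0.0646, 0.1316]
eef_rot: [[-0.197, 0.98, 0.0], [0.98, 0.197, -0.0], [-0.0, 0.0, -1.0]]
ft_force: [-0.5, 0.5, -0.2]
grip_width: 0.0236
grip_force: 45.0
```

```bash
python3 -c "
from h import *
feel(2)"
```

```text
t 24.3 F rig x,y,z 0.43 0.29 -0.73 T about rig y -0.08 x -0.036 abz -13.1 0.3 131.6
```

Emit:
send_rows(commands=[{"dp": [0,0,0.001],"yaw": 0},{"dp": [0,0,0.002],"yaw": 0},{"dp": [0,0,0.003],"yaw": 0},{"dp": [0,0,0.003],"yaw": 0},{"dp": [0,0,0.003],"yaw": 0}])

```text
clock: 24.92
ee_pos: [0.5726, -0.0646, 0.1286]
eef_rot: [[-0.197, 0.98, -0.0], [0.98, 0.197, 0.0], [0.0, -0.0, -1.0]]
ft_force: [0.1, -0.2, -0.9]
grip_width: 0.0239
grip_force: 45.0
```

Emit:
send_rows(commands=[{"dp": [0,0,0.001],"yaw": 0},{"dp": [0,0,0.002],"yaw": 0},{"dp": [0,0,0.003],"yaw": 0},{"dp": [0,0,0.003],"yaw": 0},{"dp": [0,0,0.003],"yaw": 0}])

```text
clock: 25.55
ee_pos: [0.5726, -0.0646, 0.1256]
eef_rot: [[-0.197, 0.98, -0.0], [0.98, 0.197, -0.0], [-0.0, -0.0, -1.0]]
ft_force: [0.1, -0.3, -1.1]
grip_width: 0.0237
grip_force: 45.0
```

Emit:
send_rows(commands=[{"dp": [0,0.0006,0],"yaw": 0},{"dp": [0,0.0012,0],"yaw": 0},{"dp": [0,0.0018,0],"yaw": 0},{"dp": [0,0.0024,0],"yaw": 0},{"dp": [0,0.003,0],"yaw": 0}])

```text
clock: 26.18
ee_pos: [0.5754, -0.0641, 0.1255]
eef_rot: [[-0.197, 0.98, -0.001], [0.98, 0.197, -0.0], [0.0, -0.001, -1.0]]
ft_force: [-1.6, -0.1, -0.3]
grip_width: 0.0235
grip_force: 45.0
```

```bash
python3 -c "
from h import *
feel(3)"
```

```text
t 26.32 F rig x,y,z -1.7 -0.42 0.18 T about rig y 0.169 x -0.086 abz -10.4 0.4 125.5
```

Contact made at -10.4. Next come fine 1 mm steps.

Emit:
send_rows(commands=[{"dp": [0,0.0003,0],"yaw": 0},{"dp": [0,0.0006,0],"yaw": 0},{"dp": [0,0.0009,0],"yaw": 0},{"dp": [0,0.001,0],"yaw": 0},{"dp": [0,0.001,0],"yaw": 0}])

```text
clock: 26.95
ee_pos: [0.5765, -0.0638, 0.1256]
eef_rot: [[-0.197, 0.98, -0.0], [0.98, 0.197, 0.0], [0.0, -0.0, -1.0]]
ft_force: [-2.3, -1.3, 2.0]
grip_width: 0.0235
grip_force: 45.0
```

```bash
python3 -c "
from h import *
feel(3)"
```

```text
t 27.1 F rig x,y,z -3.45 0.01 1.58 T about rig y 0.638 x -0.091 abz -9.1 0.4 125.6
```

Emit:
send_rows(commands=[{"dp": [0,0.0003,0],"yaw": 0},{"dp": [0,0.0006,0],"yaw": 0},{"dp": [0,0.0009,0],"yaw": 0},{"dp": [0,0.001,0],"yaw": 0},{"dp": [0,0.001,0],"yaw": 0}])

```text
clock: 27.72
ee_pos: [0.5771, -0.0637, 0.1255]
eef_rot: [[-0.197, 0.98, -0.001], [0.98, 0.197, -0.0], [0.0, -0.001, -1.0]]
ft_force: [-4.4, -0.7, 3.6]
grip_width: 0.0238
grip_force: 45.0
```

```bash
python3 -c "
from h import *
feel(3)"
```

```text
t 27.88 F rig x,y,z -5.12 0.36 2.51 T about rig y 1.093 x -0.1 abz -8.6 0.4 125.5
```

```bash
python3 -c "
from h import *
feel(4);gap(feel(4))"
```

```text
t 28.07 F rig x,y,z -5.2 -0.35 2.98 T about rig y 1.097 x -0.094 abz -8.6 0.4 125.5
t 28.27 F rig x,y,z -5.32 0.29 2.53 T about rig y 1.128 x -0.053 abz -8.5 0.4 125.5
pad,block,anvil b [array([-128.7,  -71.4]), array([-128.5,  -83.8]), array([-128.5, -113.3])]
```

The wheel tightened: 5.2 N steady at -8.5, against at most 3.8 N before, so I stop here. I'll ease back, lift out and return the bar.

Emit:
send_rows(commands=[{"dp": [0,-0.0015,0],"yaw": 0},{"dp": [0,-0.0035,0],"yaw": 0},{"dp": [0,-0.0035,-0.005],"yaw": 0},{"dp": [0,-0.0035,-0.012],"yaw": 0},{"dp": [0,-0.0035,-0.02],"yaw": 0}])

```text
clock: 28.9
ee_pos: [0.5744, -0.0643, 0.1463]
eef_rot: [[-0.197, 0.98, 0.001], [0.98, 0.197, -0.0], [-0.0, 0.001, -1.0]]
ft_force: [0.6, -1.5, -0.3]
grip_width: 0.0238
grip_force: 45.0
```

Emit:
send_rows(commands=[{"dp": [0,0,-0.01],"yaw": 0},{"dp": [0,0,-0.02],"yaw": 0},{"dp": [0,0,-0.03],"yaw": 0},{"dp": [0,0,-0.035],"yaw": 0},{"dp": [0,0,-0.035],"yaw": 0}])

```text
clock: 29.52
ee_pos: [0.5743, -0.0644, 0.181]
eef_rot: [[-0.197, 0.98, 0.001], [0.98, 0.197, -0.0], [-0.0, 0.001, -1.0]]
ft_force: [-0.1, -1.1, -0.4]
grip_width: 0.0238
grip_force: 45.0
```

```bash
python3 -c "
from h import *
feel(1);go(532.3,163.9,176,18.8)"
```

```text
t 29.57 F rig x,y,z 1.48 -0.34 -0.7 T about rig y -0.112 x -0.057 abz -11.7 0.4 180.5
t 29.575 p [574.1 -64.3 180.5] yang 11.34 F [ 1.51 -0.05 -0.7 ] w 23.3 gf 45.0
dp [0.232  0.0039 0.0045] yaw -0.13
```

Emit:
send_rows(commands=[{"dp": [0.04,0.001,0],"yaw": -0.03},{"dp": [0.09,0.002,0],"yaw": -0.06},{"dp": [0.14,0.003,0],"yaw": -0.09},{"dp": [0.19,0.004,0],"yaw": -0.12},{"dp": [0.232,0.004,0],"yaw": -0.13}])

```text
clock: 30.2
ee_pos: [0.5316, 0.1657, 0.1801]
eef_rot: [[-0.323, 0.946, -0.001], [0.946, 0.323, 0.0], [0.0, -0.001, -1.0]]
ft_force: [0.6, 0.0, -0.8]
grip_width: 0.0236
grip_force: 45.0
```

Emit:
send_rows(commands=[{"dp": [0,0,0],"yaw": 0},{"dp": [0,0,0],"yaw": 0},{"dp": [0,0,0.02],"yaw": 0},{"dp": [0,0,0.03],"yaw": 0},{"dp": [0,0,0.03],"yaw": 0}])

```text
clock: 30.82
ee_pos: [0.532, 0.1629, 0.1496]
eef_rot: [[-0.321, 0.947, -0.002], [0.947, 0.321, -0.0], [0.0, -0.002, -1.0]]
ft_force: [0.0, 0.5, -0.4]
grip_width: 0.0235
grip_force: 45.0
```

Run:
```python
from h import *
go(532.3,163.9,74,18.8)
th=np.radians(18.8);c,s=np.cos(th),np.sin(th)
for n in('scene','side','wrist'):
    d=grab(n);P=pts(d);q=(P[...,:2]-[.5297,.1625])*1000;z=P[...,2]*1000
    a,b=c*q[...,0]+s*q[...,1],-s*q[...,0]+c*q[...,1]
    hsv=cv2.cvtColor(d['img'],cv2.COLOR_BGR2HSV)
    st=(hsv[...,0]>7)&(hsv[...,0]<25)&(hsv[...,1]>60)&(abs(z-60)<4)&(abs(a)<45)&(abs(b)<45)
    if st.any():print(n,'stand',rect(P[st]))
    for lo,hi in((100,112),(112,124)):
        m=(abs(a)<15)&(abs(b)<15)&(z>lo)&(z<hi)&(hsv[...,1]<90)
        if m.sum()>2: print(n,lo,m.sum(),'a',np.percentile(a[m],[2,98]).round(1),'b',np.percentile(b[m],[2,98]).round(1),'zmin',z[m].min().round(1))
d=load('side');cv2.imwrite('pics/s5.png',cv2.resize(d['img'][90:330,200:520],None,fx=2.4,fy=2.4))
```

```text
t 30.825 p [532.  162.9 149.6] yang 18.71 F [ 0.01  0.45 -0.42] w 23.5 gf 45.0
dp [0.0008 0.0008 0.0756] yaw -0.002
scene stand ([array([529.9, 163.6]), array([83.2, 81.9]), np.float64(17.9)], 1124, np.float64(59.6))
scene 100 30 a [-0.4  6.1] b [-5.8  4. ] zmin 100.0
scene 112 23 a [-0.1  4.7] b [-5.5  3.7] zmin 112.3
side stand ([array([528.7, 162.1]), array([81. , 83.1]), np.float64(18.4)], 1354, np.float64(59.1))
side 100 28 a [-1.2  3.8] b [-6.6  3. ] zmin 100.0
side 112 17 a [-0.9  3.3] b [-6.5 -0.3] zmin 112.5
wrist stand ([array([528.6, 164.7]), array([80.3, 75.7]), np.float64(19.0)], 8772, np.float64(60.1))
wrist 100 19 a [0.7 3.7] b [3.6 4.3] zmin 100.8
```

View pics/s5.png

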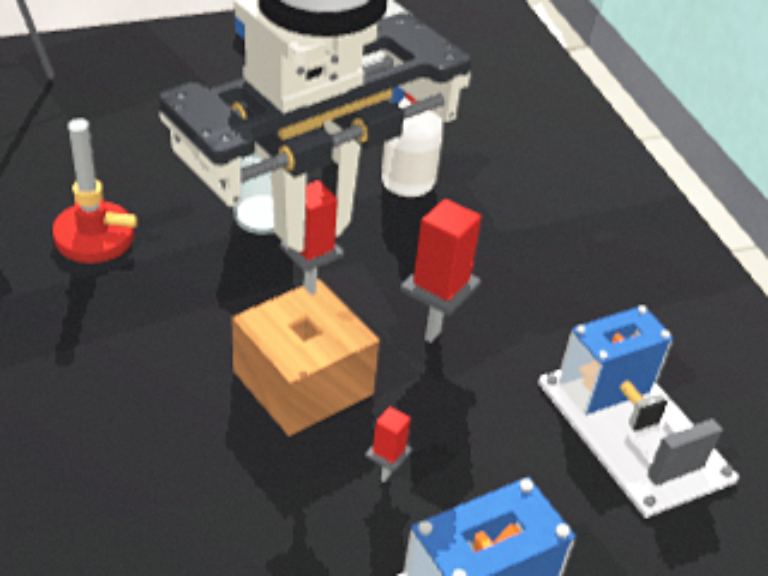

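The blade at (311,280) hangs upright just before the socket mouth at (305,328). It needs a shift of about 2 mm back along the bar's x and 1 mm along y.

Emit:
send_rows(commands=[{"dp": [0.001,-0.002,0.01],"yaw": -0.002},{"dp": [0.001,-0.002,0.02],"yaw": -0.002},{"dp": [0.001,-0.002,0.032],"yaw": -0.002},{"dp": [0.001,-0.002,0.042],"yaw": -0.002},{"dp": [0.001,-0.002,0.047],"yaw": -0.002}])

```text
clock: 31.6
ee_pos: [0.5297, 0.1642, 0.1025]
eef_rot: [[-0.324, 0.946, -0.001], [0.946, 0.324, -0.0], [0.0, -0.001, -1.0]]
ft_force: [0.2, 0.6, -0.5]
grip_width: 0.0239
grip_force: 45.0
```

```bash
python3 -c "
from h import *
feel(2);go(530,163.5,76,18.8)"
```

```text
t 31.7 F rig x,y,z -0.3 -0.32 -1.35 T about rig y -0.134 x -0.098 abz -10.8 233.1 102.7
t 31.7 p [529.7 164.2 102.7] yang 18.91 F [-0.54 -0.14 -0.83] w 23.7 gf 45.0
dp [-0.0008  0.      0.0267] yaw 0.002
```

No contact, and the blade is in the socket. I'll lower it the rest of the way.

Emit:
send_rows(commands=[{"dp": [0,0,0.007],"yaw": 0},{"dp": [0,0,0.014],"yaw": 0},{"dp": [0,0,0.02],"yaw": 0},{"dp": [0,0,0.024],"yaw": 0},{"dp": [0,0,0.026],"yaw": 0}])

```text
clock: 32.33
ee_pos: [0.5301, 0.1642, 0.0772]
eef_rot: [[-0.324, 0.946, -0.0], [0.946, 0.324, -0.0], [0.0, -0.0, -1.0]]
ft_force: [-0.1, 0.6, -1.2]
grip_width: 0.0241
grip_force: 45.0
```

Emit:
send_rows(commands=[{"dp": [0,0,0.0007],"yaw": 0},{"dp": [0,0,0.0014],"yaw": 0},{"dp": [0,0,0.002],"yaw": 0},{"dp": [0,0,0.0025],"yaw": 0},{"dp": [0,0,0.0025],"yaw": 0}])

```text
clock: 32.95
ee_pos: [0.5302, 0.1642, 0.0751]
eef_rot: [[-0.324, 0.946, -0.0], [0.946, 0.324, 0.0], [0.0, -0.0, -1.0]]
ft_force: [-0.6, -0.8, -0.6]
grip_width: 0.0236
grip_force: 45.0
```

```bash
python3 -c "
from h import *
feel(3)"
```

```text
t 33.1 F rig x,y,z 0.01 0.08 -0.82 T about rig y -0.092 x -0.054 abz -10.3 233.1 75.1
```

Emit:
send_rows(commands=[{"dp": [0,0,0.0005],"yaw": 0},{"dp": [0,0,0.001],"yaw": 0},{"dp": [0,0,0.0015],"yaw": 0},{"dp": [0,0,0.002],"yaw": 0},{"dp": [0,0,0.002],"yaw": 0}])

```text
clock: 33.72
ee_pos: [0.5302, 0.1642, 0.0736]
eef_rot: [[-0.324, 0.946, 0.0], [0.946, 0.324, -0.0], [-0.0, 0.0, -1.0]]
ft_force: [-1.9, -0.5, 4.8]
grip_width: 0.0239
grip_force: 45.0
```

```bash
python3 -c "
from h import *
feel(3)"
```

```text
t 33.88 F rig x,y,z -2.08 -0.26 5.69 T about rig y 0.362 x -0.058 abz -10.4 233.1 73.6
```

The collar is seated at the same height as at pick-up. I'll release it and rise straight up.

Emit:
send_rows(commands=[{"dp": [0,0,0],"yaw": 0},{"dp": [0,0,0],"yaw": 0},{"dp": [0,0,0],"yaw": 0},{"dp": [0,0,0],"yaw": 0},{"dp": [0,0,0],"yaw": 0}], claw=0.65)

```text
clock: 34.5
ee_pos: [0.5302, 0.1642, 0.073]
eef_rot: [[-0.324, 0.946, -0.0], [0.946, 0.324, 0.0], [0.0, -0.0, -1.0]]
ft_force: [0.6, -0.2, 0.1]
grip_width: 0.0599
grip_force: 0.0
```

Emit:
send_rows(commands=[{"dp": [0,0,-0.02],"yaw": 0},{"dp": [0,0,-0.05],"yaw": 0},{"dp": [0,0,-0.09],"yaw": 0},{"dp": [0,0,-0.13],"yaw": 0},{"dp": [0,0,-0.14],"yaw": 0}])

```text
clock: 35.12
ee_pos: [0.5317, 0.1645, 0.2159]
eef_rot: [[-0.324, 0.946, 0.005], [0.946, 0.324, 0.001], [-0.001, 0.005, -1.0]]
ft_force: [0.7, -0.3, 0.4]
grip_width: 0.0602
grip_force: 0.0
```

Run:
```python
from h import *
b=(.47,.59,.10,.22)
for n in('wrist','side'):
    d=grab(n)
    print(n,'bartop',rect(sel(d,(172,6),(.104,.117),b,(150,0))))
gap(d)
feel(1)
cv2.imwrite('pics/s6.png',d['img'])
```

```text
wrist bartop ([array([528.6, 163.7]), array([22.9, 22.8]), np.float64(18.9)], 914, np.float64(110.0))
side bartop ([array([528.6, 162.1]), array([24.3, 24.2]), np.float64(20.9)], 159, np.float64(108.6))
pad,block,anvil b [array([-128.6,  -71.7]), array([-128.4,  -84.3]), array([-128.4, -113.5])]
t 35.27 F rig x,y,z -0.76 -0.42 -0.58 T about rig y -0.065 x -0.085 abz -10.7 233.1 212.3
```

View pics/s6.png

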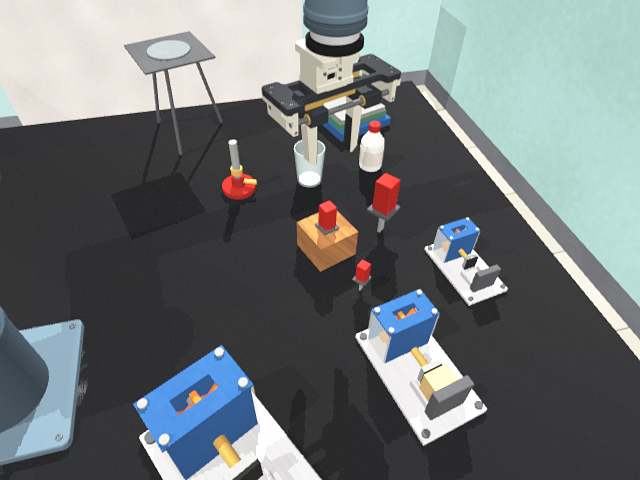

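The bar is upright in its stand at (328,220), with its top at 110 mm as before. The block is held between pad and anvil at (440,385), the bystanders haven't moved, and the robot is touching nothing.

```bash
python3 -c "
from plant import arm
print(arm.sign_off())"
```

```text
the job is handed in; nothing more can be done
None
```

The job is handed in: I stopped turning when the wheel tightened at about 5.2 N, leaving the block gripped between pad and anvil, and put the bar back upright in its stand, with the robot clear at about 35 s.

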